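# Seat the keyed lens block in the blocker's nest and clamp it

### The job

Put the red lens block with the white stripe into the keyed pocket of the lens blocker's sprung nest, working it about gently until it drops fully home, and never push the nest down to its stop. Then let go of the block and press the chrome button all the way down to clamp it, and leave the block fully seated. Do not press the button before the block is home, and leave the two plain red blocks, the marker holder and the clear cradle where they are.

Things in the scene. Friction and masses are not known exactly. Their poses are not given: they have to be found in the camera images.
- striped_block: Lens block to be seated: red plastic, 50 mm tall, 30 to 65 g, upright, white stripe along its x on top and key. Foot 30 (x) by 26 (y) by 14 mm high, square-edged, with a key lug 10 mm wide and 14 mm high sticking out 6 mm on its +x side. Above it a grip post 24 (x) by 20 (y) mm, from 14 to 50 mm height. Origin: centre of the 30 x 26 mm underside (lug not counted); z up.
- plain_block_a: A spare red lens block of the same shape and size without a stripe; bystander. Origin: centre of its underside, z up.
- plain_block_b: A second spare red lens block without a stripe; bystander. Origin: centre of its underside, z up.
- marker_holder: Round steel cup, 48 mm across and 60 mm high, with lens markers standing in it up to 123 mm; loose, bystander. Origin: centre of its underside.
- tracer_cradle: Clear acrylic frame tracer cradle, 100 mm (x) by 150 mm (y), 48 mm high, with a black spectacle frame in it; loose, bystander. Origin: centre of its underside.
- blocker: Grey lens blocker, fixed; front faces its own -x. In its frame: flat deck 60 mm high, x -90 to 110 mm, y -170 to 100 mm; control ledge 45 mm high in front (x -138 to -88 mm); housing 200 mm high (its steel arm 230 mm) on the deck's right part, y -170 to -80 mm. The nest stands on the deck. Origin at counter height; z up.
- nest_nominal (a point): Nominal centre of the nest's pocket floor, 68 mm above the counter, with the blocker's axes. Nests are shimmed by hand: the real pocket lies up to 5 mm off in x and up to 5 mm off in y and is turned up to 1.5 degrees, so it must be found by feel or sight. With the block home, its origin is at this height and its x axis (key) points along this +x.
- nest (a joint): How far the sprung nest is pushed straight down, in m: 0 = up (free), 0.006 = on its hard stop. It starts to give at about 3 N and takes 1.5 N more for each mm; it springs back up when let go, also when the block drops into the pocket. More than 0.005 counts as pushed to the stop.
- chrome_button (a joint): Travel of the round chrome push button (28 mm across, pressed straight down) on the blocker's front ledge, in m: 0 = up, 0.006 = fully down, which takes about 5 N; it springs back.
- chrome_button_top (a point): Centre of the chrome button's top face, when up. z up.
- nest_mouth (a point): Nominal centre of the pocket's mouth, level with the nest's top, 77 mm above the counter. Nest: aluminium plate 74 (x) by 68 (y) mm. Pocket: black floor, 9 mm deep, plain edges, no chamfer, 32.5 (x) by 28.5 (y) mm plus a key slot 12.5 mm wide on its +x side for the lug (red mark beyond the slot): 1.25 mm loose all round. Off by as much as the pocket floor's point.

How it is judged:
By the outcome, as a careful person would: the job done as asked, in the order asked, and still so for the second after the job is handed in, with the robot touching nothing.
It also fails if it takes over 67 s, if anything falls off the work surface, if the arm or the gripper's body presses on something with over 40 N, if the wrist force passes 120 N, or if a joint passes its speed limit or range.

### The arm

A 6-joint arm with a two-finger parallel gripper is mounted at the origin on the work surface. World frame = base frame: x ahead of the robot, y to its left, z up, the work surface at z = 0. Lengths are in mm, angles in rad, forces in N, time in s.
With the tool pointing down it reaches from about 300 to 775 mm from the base axis. Payload 14.6 kg.
Tool frame: the origin (TCP) lies at the very end of the fingers, on their centre line; the grasp point (between the pads) lies 19 mm behind it; y points along the fingers, z is the direction in which the jaws open and shut, and the axes are right-handed (so a half turn about y gives the same grasp; the last joint's range is limited). The gripper opens to 94 mm and grips with 3 to 60 N. Pads are 16 mm wide; open, the fingers measure 119 mm over their backs; the gripper's body (75 mm by 177 mm) begins 78 mm behind the grasp point.
Start: joints at [-1.31, 0.3, 1.521, -0, 1.321, -0.067], TCP at [177.071, -520.706, 205.446] pointing down, gripper open.
Joint ranges: [-3.03, 3.03], [-0.79, 2.21], [0.23, 2.52], [-1.04, 4.18], [0, 3.07], [-2.55, 2.55]. Speed limits (rad/s): [2.22, 2.22, 2.57, 3.14, 3.14, 3.14].

### API

Orientations are given as [roll, pitch, yaw] about the fixed x, y, z axes, in that order (R = Rz(yaw) Ry(pitch) Rx(roll)).
In Python, from cell import manip, imaging, ticket gives the robot as it stands.
- The arm moves only by the shell command python3 -m inch 'ROWS' [FORCE]. ROWS is JSON, a list of rows, each a list of 3 entries, a list of its own where there are three numbers: the turn, a rotation vector about the world's x, y, z in degrees, then the shift along the world's x, y, z in m, then the finger opening in m, from 0 to 0.094. In form: [[[wx, wy, wz], [tx, ty, tz], jaw], ...]. A call has exactly 10 rows; each row shifts and turns the commanded pose from where the row before left it; what a row does not reach is not made up. A row lasts 1/12 s, in which the tool goes at most 41.7 mm and 7.16 degrees, less where a joint would pass 70% of its speed; a pose out of reach is approached as far as the arm can. A call with a gripper value outside its range is refused whole. The fingers move at their own pace and stop on an object; FORCE is the grip in N (left out, the last holds). Time passes only in rows, so rows that do not move let the fingers close, or fill a call up. It gives the time, the measured TCP pose, the force and the opening at its end, in the units of the state.
- manip.read_state(): the state, without advancing time (a new reading comes with each control period).
- imaging.camera(name): name is "side" or "top"; returns a dict with "pixels" (400x640x3 uint8, red, green, blue), "depth" (400x640 float32, mm along the optical axis (not along the pixel's ray), 0 where there is no reading), "mtx" (3x3 intrinsics, pixels), "pose" (4x4, takes a point from camera to world coordinates). Camera axes: x right, y up, looking along -z (the intrinsics and any distortion apply to the point x, -y, -z); pixel columns grow to the right and rows downward; lengths in mm; the calibration is good to about 2 mm. A picture is of the moment at which its call begins.
- ticket.sign_off(): hands the job in, once; it reports no verdict.
The state is a dict: "clock": time; "joints": joint angles; "qd": joint speeds; "effort": joint torques, N m; "eef_pos": TCP position; "eef_rot": TCP orientation; "wrist_force": force on the tool from outside, world axes, zero at the start; "moment": the same for the moment, N m; "finger_gap": finger opening in mm.
Only numpy, scipy, OpenCV 4.12 (cv2) and the standard library are available. Lean on these libraries where they do the work, as an engineer would, in place of code of your own. Each camera call takes 0.05 s, during which the arm holds its last target. There are 200 camera calls.

## Working session

There is one attempt and no reset: what is moved stays moved. The work goes in short steps, Python scripts to look and compute and a shell command to move; the robot and the scene stay as the last step left them, time stands still between calls to the robot, and variables do not carry over. Pictures are saved under pics/ and viewed, on a budget of 10 in all, crops included, one or two more only if the job needs it, and the job is handed in when it is done.

```bash
mkdir -p pics; cat > h.py <<'E'
import numpy as np, cv2
from cell import manip, imaging, ticket
def grab(n):
    c=imaging.camera(n); np.savez(f'{n}.npz',**c); return c
def ray(c,u,v):
    K=np.array(c['mtx'],float);P=np.array(c['pose'],float)
    d=np.linalg.inv(K)@np.array([u,v,1.]); d=np.array([d[0],-d[1],-d[2]])
    return P[:3,3],P[:3,:3]@d
def onz(c,u,v,z):
    o,d=ray(c,u,v); return o+d*(z-o[2])/d[2]
def proj(c,p):
    P=np.array(c['pose'],float);q=P[:3,:3].T@(np.asarray(p,float)-P[:3,3]);q=np.array([q[0],-q[1],-q[2]]);k=np.array(c['mtx'])@q;return k[:2]/k[2]
def save(n,im): cv2.imwrite(f'pics/{n}.png',cv2.cvtColor(np.ascontiguousarray(im),cv2.COLOR_RGB2BGR))
E
ls; python3 - <<'E'
from h import *
print(manip.read_state())
for n in ('top','side'):
    c=grab(n); save(n+'0',c['pixels']); print(n,c['mtx'],c['pose'],[k for k in c])
E
```

```text
h.py
pics
{'clock': 0.0, 'joints': array([-1.30959453e+00,  3.00516784e-01,  1.52159347e+00,  1.53907807e-05,
        1.32070287e+00, -6.65828357e-02]), 'qd': array([2.13301897e-03, 8.11965985e-04, 6.77141674e-04, 6.14801158e-04,
       7.69263354e-05, 7.80759816e-04]), 'effort': array([ 1.71060805e-03, -5.31811416e+01, -3.52743316e+01,  7.09033641e-02,
        2.43273930e-02, -7.51823836e-05]), 'eef_pos': array([ 177.01072769, -520.45237822,  204.85603483]), 'eef_rot': array([-1.57201310e+00,  9.60766465e-05, -2.81381189e+00]), 'wrist_force': array([-0.8786814 , -0.78485187,  0.56388932]), 'moment': array([-0.01571854,  0.01147024,  0.00479605]), 'finger_gap': 93.95665905344458}
top [[457.12496781   0.         319.91547521]
 [  0.         457.12496781 197.39949253]
 [  0.           0.           1.        ]] [[ 2.30808945e-02  9.94544036e-01 -1.01732159e-01  4.73441162e+02]
 [-9.99733581e-01  2.29410905e-02 -2.54413769e-03  1.04297104e+02]
 [-1.96410308e-04  1.01763776e-01  9.94808572e-01  1.17751503e+03]
 [ 0.00000000e+00  0.00000000e+00  0.00000000e+00  1.00000000e+00]] ['pixels', 'depth', 'mtx', 'pose']
side [[414.53281934   0.         315.05056104]
 [  0.         414.53281934 194.38924854]
 [  0.           0.           1.        ]] [[-8.76723035e-01  2.82343269e-01 -3.89408523e-01  2.99699822e+02]
 [-4.80795328e-01 -4.91062991e-01  7.26424801e-01  6.98133503e+02]
 [ 1.38770390e-02  8.24099155e-01  5.66275561e-01  5.27640340e+02]
 [ 0.00000000e+00  0.00000000e+00  0.00000000e+00  1.00000000e+00]] ['pixels', 'depth', 'mtx', 'pose']
```

View pics/top0.png

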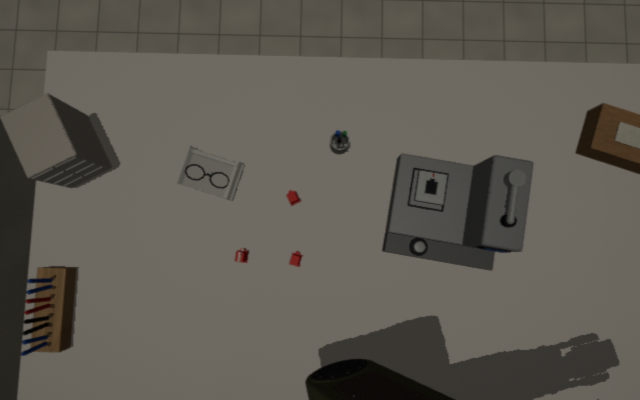

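View pics/side0.png

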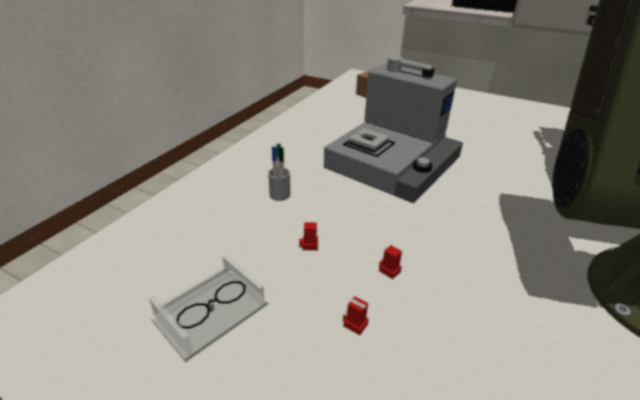

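The top view shows the blocks at (242,256), (293,198) and (296,259), the nest at about (431,188) and the button at (419,246). In the side view the striped block seems to be the one at (356,314). I'll zoom in on both views.

```bash
python3 - <<'E'
from h import *
t=dict(np.load('top.npz'));s=dict(np.load('side.npz'))
def crop(c,u,v,w,h,W,H): return cv2.resize(c['pixels'][v-h//2:v+h//2,u-w//2:u+w//2],(W,H),interpolation=cv2.INTER_CUBIC)
a=np.hstack([crop(t,242,256,40,30,400,300),crop(s,356,314,40,30,400,300)])
b=np.hstack([crop(t,428,210,80,120,200,300),crop(t,431,188,40,30,400,300),crop(s,368,140,80,120,200,300)])
save('z1',np.vstack([a,b]))
for n,c in(('top',t),('side',s)):
    hsv=cv2.cvtColor(c['pixels'],cv2.COLOR_RGB2HSV)
    m=(((hsv[...,0]<8)|(hsv[...,0]>172))&(hsv[...,1]>140)&(hsv[...,2]>60)).astype(np.uint8)
    k,l,st,ce=cv2.connectedComponentsWithStats(m)
    for i in range(1,k):
        if st[i,4]>3: print(n,st[i],ce[i],onz(c,*ce[i],30).round(0), np.median(c['depth'][l==i]))
for n,(u,v),z in (('button',(419,246),55),('nest',(431,188),77),('nestkey',(433,173),77),('ledgeL',(385,252),45),('ledgeR',(493,268),45),('deckBL',(400,155),60)):
    print(n,onz(t,u,v,z).round(1), t['depth'][v,u])
E
```

```text
top [287 191  13  14 117] [292.57264957 197.31623932] [589. 176.  30.] 1136.8181
top [235 250  13  12  63] [240.57142857 255.50793651] [441. 301.  30.] 1122.1792
top [290 252  11  14 114] [295.13157895 258.71052632] [436. 165.  30.] 1121.5486
top [ 25 300   4   3   8] [ 26.75 301.  ] [317. 824.  30.] 1024.639
top [ 25 311   4   3   9] [ 26.33333333 312.22222222] [290. 823.  30.] 1023.594
side [300 223  17  27 346] [309.23410405 236.80057803] [585. 186.  30.] 766.9756
side [380 246  21  32 467] [390.59100642 261.68736617] [431. 174.  30.] 713.5053
side [354 297  13   8  31] [360.16129032 300.5483871 ] [442. 279.  30.] 616.5532
side [344 302  24  32 490] [355.45306122 318.01428571] [435. 313.  30.] 618.4021
button [ 474.6 -137.5   55. ] 1104.9767
nest [ 615.1 -161.7   77. ] 1120.9216
nestkey [ 652.  -166.6   77. ] 1113.5663
ledgeL [458. -56.  45.] 1170.6534
ledgeR [ 425.1 -321.    45. ] 1170.5292
deckBL [698. -89.  60.] 1136.7009
```

View pics/z1.png

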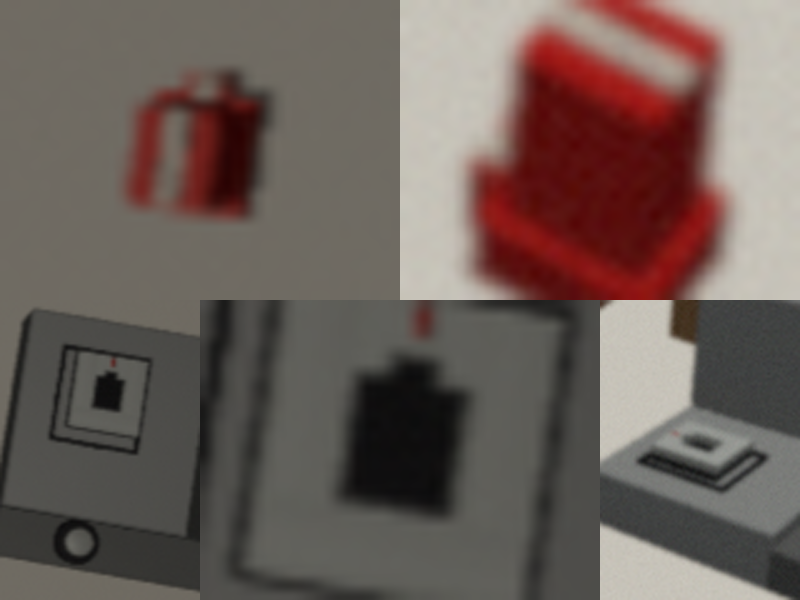

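Both views agree that the striped block is the one near (440,305), with its key pointing about +x. The pocket is a clear black shape near (615,-162), turned about -7.5°. Next I'll measure the stripe, pocket and button by mask.

```bash
cat > m.py <<'E'
from h import *
t=dict(np.load('top.npz'));s=dict(np.load('side.npz'))
def up(c,u,v,w,h,k=8):
    x0,y0=u-w//2,v-h//2
    return cv2.resize(c['pixels'][y0:y0+h,x0:x0+w],None,fx=k,fy=k,interpolation=cv2.INTER_CUBIC),lambda p:((np.asarray(p,float)+.5)/k-.5)+[x0,y0]
def rect(c,m,f,z,name):
    cs,_=cv2.findContours(m.astype(np.uint8),cv2.RETR_EXTERNAL,cv2.CHAIN_APPROX_NONE)
    k=max(cs,key=cv2.contourArea)[:,0]
    w=np.array([onz(c,*f(p),z)[:2] for p in k],np.float32)
    r=cv2.minAreaRect(w);mm=cv2.moments(w.reshape(-1,1,2)); print(name,'centre',np.round(r[0],1),'size',np.round(r[1],1),'ang',round(r[2],1),'centroid',round(mm['m10']/mm['m00'],1),round(mm['m01']/mm['m00'],1)); return w
for n,c,u,v in(('top',t,242,256),('side',s,356,314)):
    im,f=up(c,u,v,36,44); im=im.astype(int)
    lab=im[...,0]-im[...,1]
    # post/red+white: fill: stripe= nonred inside convex hull of red
    red=(lab>45).astype(np.uint8)
    cs,_=cv2.findContours(red,0,2); hull=np.zeros_like(red); cv2.fillPoly(hull,[cv2.convexHull(np.vstack(cs))],1)
    st=(hull==1)&(red==0)&(im.sum(2)>np.percentile(im.sum(2),50)*.75)
    k,l,stt,ce=cv2.connectedComponentsWithStats(cv2.morphologyEx(st.astype(np.uint8),cv2.MORPH_OPEN,np.ones((5,5))))
    for i in range(1,k):
        if stt[i,4]>100: rect(c,l==i,f,50,f'{n} stripe a={stt[i,4]} px={f(ce[i]).round(1)}')
im,f=up(t,431,188,26,30); g=im.astype(int).sum(2)
for th in (100,130,160): w=rect(t,g<th,f,77,f'pocket@77 th{th}'); rect(t,g<th,f,68,'pocket@68')
im,f=up(t,419,246,16,16); g=im.astype(int).sum(2); print(g.min(),g.max()); rect(t,g>(g.min()+g.max())/2,f,58,'button')
print('depth btn',t['depth'][244:249,417:422].mean(), onz(t,419,246,58), [ (onz(t,431,v,77)[0].round(),float(t['depth'][v,431])) for v in (170,178,188,196,203)])
E
python3 m.py
```

```text
top stripe a=1683 px=[238.6 256.7] centre [438.8 302.6] size [ 7.4 23.7] ang 84.0 centroid 438.4 302.8
side stripe a=3036 px=[357.1 302.7] centre [438.2 302.4] size [ 7.8 23.4] ang 83.0 centroid 438.6 302.1
side stripe a=838 px=[345.4 310.9] centre [446.8 323.2] size [ 3.  16.4] ang 9.2 centroid 447.0 324.3
side stripe a=807 px=[367.2 313. ] centre [418.7 311.1] size [ 2.3 18.6] ang 22.9 centroid 418.0 312.4
pocket@77 th100 centre [ 620.4 -161.6] size [24.6 34.9] ang 81.8 centroid 618.8 -161.5
pocket@68 centre [ 621.6 -163.8] size [24.8 35.1] ang 81.8 centroid 620.0 -163.6
pocket@77 th130 centre [ 620.3 -161.7] size [26.  36.3] ang 80.7 centroid 618.8 -161.5
pocket@68 centre [ 621.5 -163.9] size [26.2 36.6] ang 80.7 centroid 620.0 -163.7
pocket@77 th160 centre [ 620.3 -161.6] size [27.5 37.4] ang 81.3 centroid 618.8 -161.5
pocket@68 centre [ 621.5 -163.8] size [27.7 37.7] ang 81.3 centroid 620.0 -163.7
37 306
button centre [ 473.3 -137. ] size [25.7 26.2] ang 18.6 centroid 473.4 -137.1
depth btn 1105.93 [ 474.55144134 -136.81484883   58.        ] [(np.float64(659.0), 1135.9549560546875), (np.float64(640.0), 1113.3248291015625), (np.float64(615.0), 1120.921630859375), (np.float64(596.0), 1109.005615234375), (np.float64(579.0), 1117.4600830078125)]
```

```bash
R='';
python3 -m inch '[[[0,0,3.2],[0.011,0.033,0.003],0.094],[[0,0,3.2],[0.011,0.033,0.003],0.094],[[0,0,3.2],[0.011,0.033,0.003],0.094],[[0,0,3.2],[0.011,0.033,0.003],0.094],[[0,0,3.2],[0.011,0.033,0.003],0.094],[[0,0,3.2],[0.011,0.033,0.003],0.094],[[0,0,3.2],[0.011,0.033,0.003],0.094],[[0,0,3.2],[0.011,0.033,0.003],0.094],[[0,0,3.2],[0.011,0.033,0.003],0.094],[[0,0,3.2],[0.011,0.033,0.003],0.094]]'
python3 -m inch '[[[0,0,3.2],[0.011,0.033,0],0.094],[[0,0,3.2],[0.011,0.033,0],0.094],[[0,0,3.2],[0.011,0.033,0],0.094],[[0,0,3.2],[0.011,0.033,0],0.094],[[0,0,3.2],[0.011,0.033,0],0.094],[[0,0,3.2],[0.011,0.033,0],0.094],[[0,0,3.2],[0.011,0.033,0],0.094],[[0,0,3.2],[0.011,0.033,0],0.094],[[0,0,3.2],[0.011,0.033,0],0.094],[[0,0,3.2],[0.011,0.033,0],0.094]]'
```

```text
clock: 0.93
eef_pos: [287.0, -189.1, 235.5]
eef_rot: [-1.571, 0.0, -2.253]
wrist_force: [0.4, 0.5, -0.0]
finger_gap: 93.8
clock: 1.77
eef_pos: [397.1, 141.2, 235.3]
eef_rot: [-1.571, -0.0, -1.694]
wrist_force: [0.9, -0.7, 0.7]
finger_gap: 93.8
```

```bash

python3 -m inch '[[[0,0,0.1],[0.0083,0.0323,-0.018],0.094],[[0,0,0.1],[0.0083,0.0323,-0.018],0.094],[[0,0,0.1],[0.0083,0.0323,-0.018],0.094],[[0,0,0.1],[0.0083,0.0323,-0.018],0.094],[[0,0,0.1],[0.0083,0.0323,-0.018],0.094],[[0,0,0],[0,0,-0.03],0.094],[[0,0,0],[0,0,-0.03],0.094],[[0,0,0],[0,0,-0.03],0.094],[[0,0,0],[0,0,-0.02],0.094],[[0,0,0],[0,0,-0.017],0.094]]'
python3 -m inch '[[[0,0,0],[0,0,0],0.06],[[0,0,0],[0,0,0],0.04],[[0,0,0],[0,0,0],0.02],[[0,0,0],[0,0,0],0.015],[[0,0,0],[0,0,0],0.015],[[0,0,0],[0,0,0],0.015],[[0,0,0],[0,0,0],0.015],[[0,0,0],[0,0,0],0.015],[[0,0,0],[0,0,0],0.015],[[0,0,0],[0,0,0],0.015]]' 25
```

```text
clock: 2.6
eef_pos: [437.7, 300.3, 16.2]
eef_rot: [-1.573, -0.002, -1.688]
wrist_force: [0.6, -0.4, -0.3]
finger_gap: 94.1
clock: 3.43
eef_pos: [438.6, 300.8, 18.5]
eef_rot: [-1.571, 0.0, -1.688]
wrist_force: [-0.6, -0.5, -0.7]
finger_gap: 30.8
```

```bash

python3 -m inch '[[[0,0,0],[0,0.0015,0],0.031],[[0,0,0],[0,0,0],0.015],[[0,0,0],[0,0,0],0.015],[[0,0,0],[0,0,0],0.015],[[0,0,0],[0,0,0],0.015],[[0,0,0],[0,0,0],0.015],[[0,0,0],[0,0,0],0.015],[[0,0,0],[0,0,0],0.015],[[0,0,0],[0,0,0],0.015],[[0,0,0],[0,0,0],0.015]]' 25
python3 -m inch '[[[0,0,0],[0,0,0.005],0.015],[[0,0,0],[0,0,0.01],0.015],[[0,0,0],[0,0,0.02],0.015],[[0,0,0],[0,0,0.02],0.015],[[0,0,0],[0,0,0.02],0.015],[[0,0,0],[0,0,0.02],0.015],[[0,0,0],[0,0,0.02],0.015],[[0,0,0],[0,0,0.02],0.015],[[0,0,0],[0,0,0.01],0.015],[[0,0,0],[0,0,0],0.015]]'
python3 - <<'E'
from h import *
s=manip.read_state();print(s['eef_pos'],s['finger_gap'],s['wrist_force'])
a=[]
for n,b in(('top',(242,256)),('side',(356,290))):
    c=grab(n); x,y=proj(c,[438.5,302.5,150]).astype(int); x0,y0=max(x-50,0),max(y-50,0); a.append(cv2.resize(c['pixels'][y0:y0+100,x0:x0+100],(400,400),interpolation=cv2.INTER_CUBIC)); print(n,x0,y0)
save('g1',np.hstack(a))
E
```

```text
clock: 4.27
eef_pos: [438.6, 302.3, 18.5]
eef_rot: [-1.571, 0.0, -1.688]
wrist_force: [0.2, 0.0, -0.7]
finger_gap: 23.7
clock: 5.1
eef_pos: [439.3, 302.7, 166.1]
eef_rot: [-1.567, 0.003, -1.688]
wrist_force: [1.0, 0.6, -0.1]
finger_gap: 23.4
[439.31732661 302.74126979 166.14108579] 23.388656179298728 [ 0.95429802  0.57894855 -0.05578175]
top 180 207
side 312 202
```

View pics/g1.png

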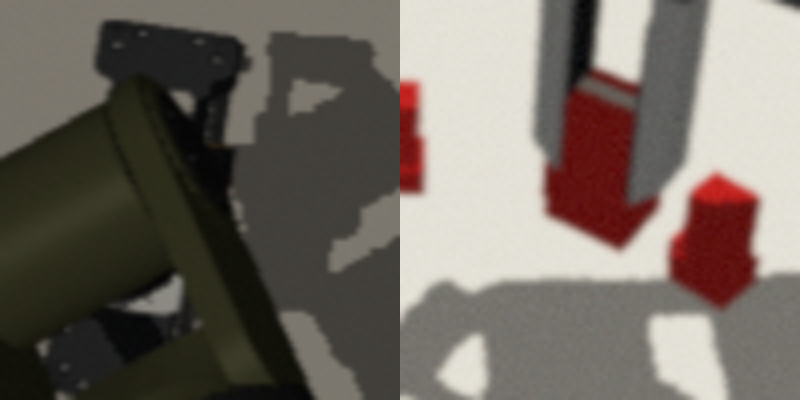

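The side view shows the striped block held upright in the jaws, with the stripe visible and the foot clear of the counter. I'll cross-check the pocket from the side camera before moving.

```bash
python3 - <<'E'
exec(open('m.py').read().split("for n,c,u,v")[0])
u,v=proj(s,[617.6,-161.8,77]).round().astype(int); print(u,v)
im,f=up(s,u,v,22,14,k=12); g=im.astype(int).sum(2); print(g.min(),g.max())
R=im.astype(int); red=(R[...,0]-R[...,1]>25)
ys,xs=np.nonzero(red); 
if len(xs): print('redmark side',onz(s,*f([xs.mean(),ys.mean()]),77))
for th in (200,230,260): rect(s,g<th,f,77,f'side pocket th{th}')
b=cv2.resize(im,(660,420)); save('n1',b)
P=s['pose'][:3,3]; print('cam',P)
E
```

```text
368 136
268 303Traceback (most recent call last):
  File "<stdin>", line 7, in <module>
  File "<string>", line 8, in rect
ValueError: max() iterable argument is empty
```

```bash

python3 -m inch '[[[0,0,-0.1],[0.0119,-0.031,-0.002],0.015],[[0,0,-0.1],[0.0119,-0.031,-0.002],0.015],[[0,0,-0.1],[0.0119,-0.031,-0.002],0.015],[[0,0,-0.1],[0.0119,-0.031,-0.002],0.015],[[0,0,-0.1],[0.0119,-0.031,-0.002],0.015],[[0,0,-0.1],[0.0119,-0.031,-0.002],0.015],[[0,0,-0.1],[0.0119,-0.031,-0.002],0.015],[[0,0,-0.1],[0.0119,-0.031,-0.002],0.015],[[0,0,-0.1],[0.0119,-0.031,-0.002],0.015],[[0,0,-0.1],[0.0119,-0.031,-0.002],0.015]]'
python3 -m inch '[[[0,0,-0.1],[0.012,-0.0308,-0.005],0.015],[[0,0,0],[0.012,-0.0308,-0.006],0.015],[[0,0,0],[0.012,-0.0308,-0.006],0.015],[[0,0,0],[0.012,-0.0308,-0.007],0.015],[[0,0,0],[0.012,-0.0308,-0.006],0.015],[[0,0,0],[0,0,0],0.015],[[0,0,0],[0,0,0],0.015],[[0,0,0],[0,0,0],0.015],[[0,0,0],[0,0,0],0.015],[[0,0,0],[0,0,0],0.015]]'
python3 - <<'E'
from h import *
s=manip.read_state();print(s['eef_pos'],s['eef_rot'],s['finger_gap'],s['wrist_force'],s['joints'])
a=[]
for n in('top','side'):
    c=grab(n); x,y=proj(c,[617,-162,90]).astype(int); a.append(cv2.resize(c['pixels'][y-25:y+25,x-25:x+25],(400,400),interpolation=cv2.INTER_CUBIC)); print(n,x-25,y-25)
save('n2',np.hstack(a))
E
```

```text
clock: 6.03
eef_pos: [557.3, -9.3, 141.8]
eef_rot: [-1.573, -0.0, -1.706]
wrist_force: [0.5, 1.0, -0.7]
finger_gap: 23.7
clock: 6.87
eef_pos: [617.5, -160.7, 113.6]
eef_rot: [-1.571, 0.0, -1.706]
wrist_force: [-1.1, -0.4, -0.1]
finger_gap: 23.7
[ 617.47608652 -160.68049387  113.56930438] [-1.57078666e+00  5.52465477e-05 -1.70602702e+00] 23.74097257042178 [-1.06385025 -0.4334136  -0.11189862] [-3.11993949e-01  5.76024235e-01  1.34693266e+00  5.97529181e-05
  1.21863596e+00 -1.76783868e-01]
top 407 161
side 343 106
```

View pics/n2.png

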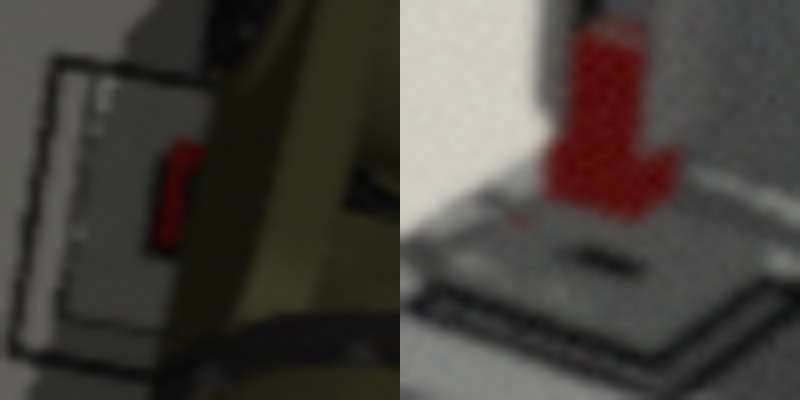

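```bash
python3 - <<'E'
from h import *
c=dict(np.load('top.npz'))
P=c['pixels'].astype(int)
for v in range(178,196): print(v,[f"{P[v,u].sum()}/{P[v,u,0]-P[v,u,1]}" for u in range(422,433)])
for u in (424,425,426,427,428): print(u,onz(c,u,185,77)[:2].round(1),onz(c,u,185,95)[:2].round(1))
for v in (190,191,192,193): print(v,onz(c,427,v,77)[:2].round(1),onz(c,427,v,95)[:2].round(1))
E
```

```text
178 ['164/0', '159/0', '157/0', '159/0', '159/0', '155/2', '136/10', '117/21', '118/19', '118/10', '96/4']
179 ['164/-1', '159/0', '158/-1', '157/0', '154/1', '138/6', '106/21', '80/39', '74/43', '72/34', '60/17']
180 ['165/0', '161/-1', '161/1', '156/0', '128/1', '97/12', '77/31', '72/46', '67/45', '57/35', '55/15']
181 ['162/0', '162/0', '159/0', '150/0', '104/1', '57/18', '58/38', '67/45', '64/41', '52/25', '48/6']
182 ['162/0', '159/0', '156/0', '136/0', '86/1', '44/21', '58/38', '57/40', '49/29', '39/11', '47/1']
183 ['160/-1', '159/0', '158/1', '135/0', '81/1', '46/23', '60/39', '54/35', '39/17', '39/2', '46/-1']
184 ['160/0', '159/0', '158/-1', '119/1', '63/4', '47/29', '59/44', '53/32', '35/10', '42/0', '52/0']
185 ['159/0', '159/0', '153/0', '113/0', '56/6', '49/31', '60/45', '56/32', '30/9', '44/1', '51/1']
186 ['159/0', '159/0', '156/0', '109/0', '51/5', '49/31', '63/44', '57/31', '41/8', '43/1', '49/1']
187 ['162/0', '160/0', '153/0', '103/0', '39/10', '55/32', '63/45', '54/28', '37/5', '50/0', '51/0']
188 ['162/0', '158/-1', '151/0', '101/1', '43/16', '47/37', '58/40', '
[... 356 characters left out ...]
118/0', '72/1', '52/2', '34/5', '28/5', '43/2', '49/2', '51/2', '51/0']
193 ['159/0', '158/-1', '143/-1', '125/-1', '110/-1', '91/0', '74/1', '57/0', '52/0', '51/0', '47/0']
194 ['160/0', '159/0', '159/0', '155/-1', '155/-1', '149/-1', '121/-1', '79/0', '52/0', '52/0', '50/1']
195 ['161/-1', '162/0', '160/0', '160/1', '159/0', '153/0', '119/0', '67/1', '51/0', '50/0', '52/0']
424 [ 622.  -144.7] [ 619.6 -140.6]
425 [ 622.1 -147.1] [ 619.7 -143. ]
426 [ 622.2 -149.6] [ 619.7 -145.4]
427 [ 622.2 -152. ] [ 619.8 -147.8]
428 [ 622.3 -154.4] [ 619.8 -150.2]
190 [ 610. -152.] [ 607.8 -147.8]
191 [ 607.6 -152. ] [ 605.4 -147.8]
192 [ 605.1 -152. ] [ 603.  -147.8]
193 [ 602.7 -152. ] [ 600.6 -147.8]
```

The side view shows the block over the nest, key toward +x. The top view shows the pocket's left edge just outside the block's foot. The pocket comes out about 1.2 mm further in -y and about 0.7° more turned, so I'll correct that and descend gently.

```bash

python3 -m inch '[[[0,0,-0.7],[0,-0.0012,-0.003],0.015],[[0,0,0],[0,0,-0.004],0.015],[[0,0,0],[0,0,-0.004],0.015],[[0,0,0],[0,0,-0.003],0.015],[[0,0,0],[0,0,-0.002],0.015],[[0,0,0],[0,0,-0.001],0.015],[[0,0,0],[0,0,0],0.015],[[0,0,0],[0,0,0],0.015],[[0,0,0],[0,0,0],0.015],[[0,0,0],[0,0,0],0.015]]'
python3 -m inch '[[[0,0,0],[0,0,-0.0005],0.015],[[0,0,0],[0,0,-0.0005],0.015],[[0,0,0],[0,0,-0.0005],0.015],[[0,0,0],[0,0,-0.0005],0.015],[[0,0,0],[0,0,-0.0005],0.015],[[0,0,0],[0,0,-0.0005],0.015],[[0,0,0],[0,0,0],0.015],[[0,0,0],[0,0,0],0.015],[[0,0,0],[0,0,0],0.015],[[0,0,0],[0,0,0],0.015]]'
```

```text
clock: 7.8
eef_pos: [617.7, -162.9, 96.6]
eef_rot: [-1.57, -0.0, -1.719]
wrist_force: [0.3, 0.2, -0.5]
finger_gap: 23.8
clock: 8.63
eef_pos: [617.6, -162.9, 93.5]
eef_rot: [-1.571, -0.0, -1.719]
wrist_force: [-0.1, -0.4, -0.3]
finger_gap: 23.9
```

```bash

python3 -m inch '[[[0,0,0],[0,0,-0.0005],0.015],[[0,0,0],[0,0,-0.0005],0.015],[[0,0,0],[0,0,-0.0005],0.015],[[0,0,0],[0,0,-0.0005],0.015],[[0,0,0],[0,0,0],0.015],[[0,0,0],[0,0,0],0.015],[[0,0,0],[0,0,0],0.015],[[0,0,0],[0,0,0],0.015],[[0,0,0],[0,0,0],0.015],[[0,0,0],[0,0,0],0.015]]'
python3 - <<'E'
from h import *
f=[]
for i in range(3):
    c=grab('side'); s=manip.read_state(); f.append(np.r_[s['wrist_force'],s['moment']])
print(np.mean(f,0).round(2),s['eef_pos'])
x,y=proj(c,[617,-162,90]).astype(int); save('n3',cv2.resize(c['pixels'][y-22:y+22,x-28:x+28],(700,550),interpolation=cv2.INTER_CUBIC)); print(x-28,y-22)
E
```

```text
clock: 9.47
eef_pos: [617.6, -162.9, 91.5]
eef_rot: [-1.571, -0.0, -1.72]
wrist_force: [-0.2, 0.4, -0.7]
finger_gap: 23.9
[ 0.35  0.2  -0.34  0.01 -0.06 -0.03] [ 617.58406756 -162.91787978   91.4683194 ]
340 109
```

View pics/n3.png

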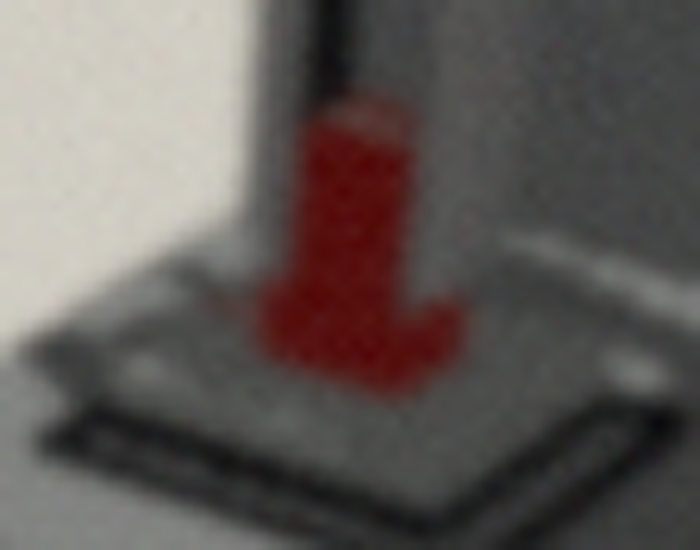

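The block's foot is sinking into the plate with no contact force at 73 mm underside height, so it has entered the pocket. I'll keep lowering.

```bash

python3 -m inch '[[[0,0,0],[0,0,-0.0005],0.015],[[0,0,0],[0,0,-0.0005],0.015],[[0,0,0],[0,0,-0.0005],0.015],[[0,0,0],[0,0,-0.0005],0.015],[[0,0,0],[0,0,-0.0005],0.015],[[0,0,0],[0,0,-0.0005],0.015],[[0,0,0],[0,0,0],0.015],[[0,0,0],[0,0,0],0.015],[[0,0,0],[0,0,0],0.015],[[0,0,0],[0,0,0],0.015]]'
python3 -m inch '[[[0,0,0],[0,0,-0.0005],0.015],[[0,0,0],[0,0,-0.0005],0.015],[[0,0,0],[0,0,-0.0005],0.015],[[0,0,0],[0,0,0],0.015],[[0,0,0],[0,0,0],0.015],[[0,0,0],[0,0,0],0.015],[[0,0,0],[0,0,0],0.015],[[0,0,0],[0,0,0],0.015],[[0,0,0],[0,0,0],0.015],[[0,0,0],[0,0,0],0.015]]'
```

```text
clock: 10.45
eef_pos: [617.6, -162.9, 88.5]
eef_rot: [-1.571, -0.0, -1.719]
wrist_force: [-0.3, 0.5, -0.8]
finger_gap: 24.0
clock: 11.28
eef_pos: [617.6, -162.9, 86.9]
eef_rot: [-1.571, 0.0, -1.719]
wrist_force: [1.2, -0.4, -0.0]
finger_gap: 23.9
```

```bash

python3 -m inch '[[[0,0,0],[0,0,-0.0004],0.015],[[0,0,0],[0,0,-0.0004],0.015],[[0,0,0],[0,0,-0.0004],0.015],[[0,0,0],[0,0,0],0.015],[[0,0,0],[0,0,0],0.015],[[0,0,0],[0,0,0],0.015],[[0,0,0],[0,0,0],0.015],[[0,0,0],[0,0,0],0.015],[[0,0,0],[0,0,0],0.015],[[0,0,0],[0,0,0],0.015]]'
python3 - <<'E'
from h import *
f=[]
for i in range(4):
    grab('side'); s=manip.read_state(); f.append(s['wrist_force'])
print(np.mean(f,0).round(2),s['eef_pos'])
E
```

```text
clock: 12.12
eef_pos: [617.6, -162.9, 85.8]
eef_rot: [-1.571, -0.0, -1.719]
wrist_force: [-1.7, -0.3, 3.1]
finger_gap: 24.0
[-1.46  0.2   3.27] [ 617.61459941 -162.92121267   85.79500666]
```

The upward force of 3.3 N starts right at floor height, so the block is on the pocket floor. I'll ease off, release and rise.

```bash

python3 -m inch '[[[0,0,0],[0,0,0.0004],0.015],[[0,0,0],[0,0,0],0.03],[[0,0,0],[0,0,0],0.045],[[0,0,0],[0,0,0],0.06],[[0,0,0],[0,0,0],0.06],[[0,0,0],[0,0,0],0.06],[[0,0,0],[0,0,0],0.06],[[0,0,0],[0,0,0],0.06],[[0,0,0],[0,0,0],0.06],[[0,0,0],[0,0,0],0.06]]'
python3 -m inch '[[[0,0,0],[0,0,0.005],0.06],[[0,0,0],[0,0,0.01],0.06],[[0,0,0],[0,0,0.02],0.06],[[0,0,0],[0,0,0.025],0.06],[[0,0,0],[0,0,0.025],0.06],[[0,0,0],[0,0,0.015],0.06],[[0,0,0],[-0.03,0.005,0],0.06],[[0,0,0],[-0.036,0.006,0],0.06],[[0,0,0],[-0.036,0.006,0],0.06],[[0,0,0],[-0.036,0.006,0],0.06]]'
python3 - <<'E'
from h import *
a=[]
for n in('top','side'):
    c=grab(n); x,y=proj(c,[617,-162,90]).astype(int); a.append(cv2.resize(c['pixels'][y-25:y+25,x-25:x+25],(400,400),interpolation=cv2.INTER_CUBIC)); print(n,x-25,y-25)
save('n4',np.hstack(a))
t=c
E
```

```text
clock: 13.15
eef_pos: [617.6, -162.9, 86.2]
eef_rot: [-1.571, -0.0, -1.719]
wrist_force: [-0.0, 0.2, -0.5]
finger_gap: 60.1
clock: 13.98
eef_pos: [478.0, -139.5, 186.8]
eef_rot: [-1.57, -0.0, -1.719]
wrist_force: [0.4, -1.0, 0.9]
finger_gap: 60.1
top 407 161
side 343 106
```

View pics/n4.png

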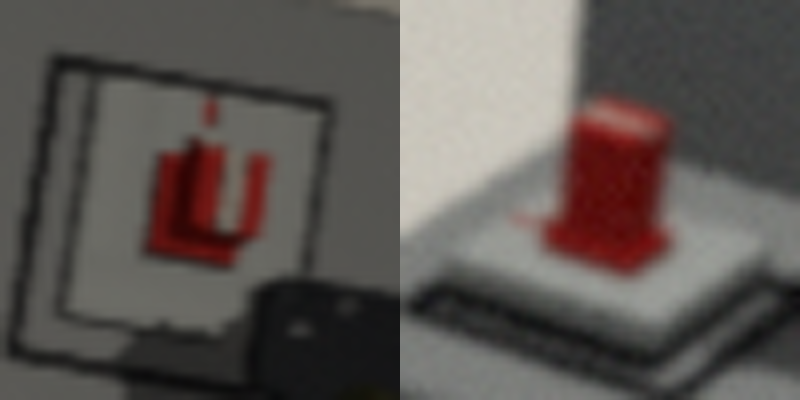

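The block sits level and aligned in the nest, the stripe points at the red slot mark, and the nest is up. I'll check its height and the button's height from depth.

```bash
python3 - <<'E'
from h import *
def p3(c,u,v):
    o,d=ray(c,u,v); return o+d*c['depth'][v,u]   # d has unit depth
c=dict(np.load('side.npz')); t=dict(np.load('top.npz'))
for u,v in((419,121),(420,121),(421,122)): print('side stripe',p3(c,u,v).round(1))
for u,v in((435,185),(436,186),(435,187)): print('top stripe',p3(t,u,v).round(1))
print('nest plate',p3(t,422,195).round(1),p3(t,443,175).round(1),p3(c,402,143).round(1),p3(c,430,137).round(1))
# foot top (should be z 82)
print('foot',p3(t,426,190).round(1))
# button in side picture
u,v=proj(c,[473.4,-137.5,57]).round().astype(int);print(u,v,[p3(c,u+i,v+j).round(1).tolist() for i,j in((0,-1),(0,0),(-3,0),(3,0))])
E
```

```text
side stripe [ 521.3 -244.7  106.8]
side stripe [ 519.  -245.   107.2]
side stripe [ 516.6 -246.9  104.3]
top stripe [ 617.4 -161.7  115.5]
top stripe [ 614.4 -162.7  121.1]
top stripe [ 612.7 -161.6  116. ]
nest plate [ 597.6 -140.    76.2] [ 648.6 -192.5   71.1] [ 543.2 -201.    60.7] [ 487.1 -239.7   74.4]
foot [ 473.4  104.3 1177.5]
422 163 [[470.8, -122.8, 67.4], [470.8, -124.5, 64.0], [478.2, -128.4, 59.9], [464.5, -125.6, 65.3]]
```

```bash
python3 - <<'E'
from h import *
c=dict(np.load('side.npz'))
def p3(u,v): o,d=ray(c,u,v); return o+d*c['depth'][v,u]
print('stripe side',np.mean([p3(u,v) for u in(368,369,370,371) for v in(119,120,121)],0).round(1))
print('stripe ray@118',onz(c,370,120,118).round(1))
t=grab('top');o,d=ray(t,419,246);print('btn z if depth 1105.9',(o+d*1105.9).round(1))
# bright disc in side view
im=c['pixels'][150:175,405:440].astype(int).sum(2); th=im.max()*.75; ys,xs=np.nonzero(im>th); print(im.max(),xs.mean()+405,ys.mean()+150,onz(c,xs.mean()+405,ys.mean()+150,60).round(1))
print(manip.read_state()['eef_pos'])
E
```

```text
stripe side [ 620. -167.  117.]
stripe ray@118 [ 618.2 -165.6  118. ]
btn z if depth 1105.9 [ 474.5 -135.2   65.3]
369 406.05555555555554 163.83333333333334 [ 502.3 -109.8   60. ]
[ 478.38822491 -139.69854548  187.68119062]
```

```bash

python3 -m inch '[[[0,0,0],[-0.005,0.0027,0],0],[[0,0,0],[0,0,-0.02],0],[[0,0,0],[0,0,-0.02],0],[[0,0,0],[0,0,-0.02],0],[[0,0,0],[0,0,-0.02],0],[[0,0,0],[0,0,-0.02],0],[[0,0,0],[0,0,-0.01],0],[[0,0,0],[0,0,0],0],[[0,0,0],[0,0,0],0],[[0,0,0],[0,0,0],0]]' 20
python3 -m inch '[[[0,0,0],[0,0,-0.001],0],[[0,0,0],[0,0,-0.001],0],[[0,0,0],[0,0,-0.001],0],[[0,0,0],[0,0,-0.001],0],[[0,0,0],[0,0,-0.001],0],[[0,0,0],[0,0,-0.001],0],[[0,0,0],[0,0,-0.001],0],[[0,0,0],[0,0,-0.001],0],[[0,0,0],[0,0,-0.001],0],[[0,0,0],[0,0,-0.001],0]]'
```

```text
clock: 14.97
eef_pos: [475.4, -137.4, 77.3]
eef_rot: [-1.569, -0.0, -1.719]
wrist_force: [0.1, -0.7, -0.1]
finger_gap: 0.8
clock: 15.8
eef_pos: [474.6, -137.2, 66.1]
eef_rot: [-1.571, -0.0, -1.719]
wrist_force: [-0.2, 0.3, 2.7]
finger_gap: 0.3
```

```bash

python3 -m inch '[[[0,0,0],[0,0,-0.001],0],[[0,0,0],[0,0,-0.001],0],[[0,0,0],[0,0,-0.001],0],[[0,0,0],[0,0,0],0],[[0,0,0],[0,0,0],0],[[0,0,0],[0,0,0],0],[[0,0,0],[0,0,0],0],[[0,0,0],[0,0,0],0],[[0,0,0],[0,0,0],0],[[0,0,0],[0,0,0],0]]'
python3 -m inch '[[[0,0,0],[0,0,-0.0005],0],[[0,0,0],[0,0,-0.0005],0],[[0,0,0],[0,0,-0.0005],0],[[0,0,0],[0,0,-0.0005],0],[[0,0,0],[0,0,0],0],[[0,0,0],[0,0,0],0],[[0,0,0],[0,0,0],0],[[0,0,0],[0,0,0],0],[[0,0,0],[0,0,0],0],[[0,0,0],[0,0,0],0]]'
```

```text
clock: 16.63
eef_pos: [474.6, -137.2, 63.2]
eef_rot: [-1.571, -0.0, -1.72]
wrist_force: [-1.3, 0.0, 2.8]
finger_gap: 0.5
clock: 17.47
eef_pos: [474.6, -137.2, 61.2]
eef_rot: [-1.571, -0.0, -1.72]
wrist_force: [-1.7, 0.1, 6.4]
finger_gap: 0.7
```

```bash

python3 -m inch '[[[0,0,0],[0,0,-0.0005],0],[[0,0,0],[0,0,-0.0005],0],[[0,0,0],[0,0,0],0],[[0,0,0],[0,0,0],0],[[0,0,0],[0,0,0],0],[[0,0,0],[0,0,0],0],[[0,0,0],[0,0,0],0],[[0,0,0],[0,0,0],0],[[0,0,0],[0,0,0],0],[[0,0,0],[0,0,0],0]]'
```

```text
clock: 18.3
eef_pos: [474.7, -137.3, 61.0]
eef_rot: [-1.57, -0.0, -1.719]
wrist_force: [-5.8, 2.1, 17.9]
finger_gap: 0.8
```

The button has met its hard stop: force jumped to 18 N with the motion stalled about 6 mm below first contact. I'll back off and check.

```bash

python3 -m inch '[[[0,0,0],[0,0,0.002],0],[[0,0,0],[0,0,0.005],0],[[0,0,0],[0,0,0.015],0],[[0,0,0],[0,0,0.025],0],[[0,0,0],[0,0,0.03],0],[[0,0,0],[0,0,0.03],0],[[0,0,0],[-0.02,0.0,0.01],0],[[0,0,0],[-0.02,0,0],0],[[0,0,0],[0,0,0],0],[[0,0,0],[0,0,0],0]]'
python3 - <<'E'
from h import *
a=[]
for n in('top','side'):
    c=grab(n); x,y=proj(c,[617,-162,90]).astype(int); a.append(cv2.resize(c['pixels'][y-25:y+25,x-25:x+25],(400,400),interpolation=cv2.INTER_CUBIC))
    if n=='side':
        f=lambda u,v:(lambda o,d:o+d*c['depth'][v,u])(*ray(c,u,v)); print(np.mean([f(u,v) for u in(368,369,370,371) for v in(119,120,121)],0).round(1))
    hsv=cv2.cvtColor(c['pixels'],cv2.COLOR_RGB2HSV); m=(((hsv[...,0]<8)|(hsv[...,0]>172))&(hsv[...,1]>140)&(hsv[...,2]>60)).astype(np.uint8)
    k,l,st,ce=cv2.connectedComponentsWithStats(m); print(n,[(st[i,4],ce[i].round(1)) for i in range(1,k) if st[i,4]>40])
save('n5',np.hstack(a)); print(manip.read_state()['wrist_force'])
E
```

```text
clock: 19.13
eef_pos: [434.3, -137.3, 177.4]
eef_rot: [-1.57, -0.0, -1.72]
wrist_force: [0.5, 0.7, 0.5]
finger_gap: 0.4
top [(np.int32(70), array([431.6, 187.4])), (np.int32(116), array([292.6, 197.2])), (np.int32(112), array([295.1, 258.7]))]
[ 619.7 -166.3  117.4]
side [(np.int32(191), array([369. , 130.2])), (np.int32(350), array([309.3, 236.9])), (np.int32(468), array([390.6, 261.7]))]
[-0.47090973 -0.90697435 -0.38122774]
```

View pics/n5.png

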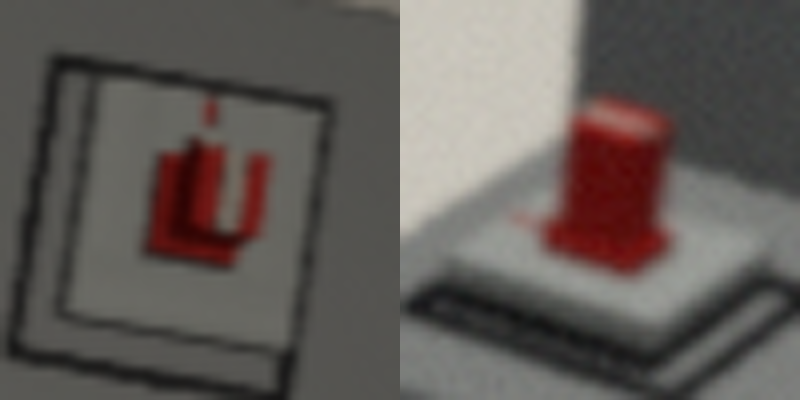

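The block is unchanged in the pocket, the nest is up, and the plain blocks haven't moved. Signing off.

```bash
python3 -c "
from cell import ticket; print(ticket.sign_off())"
```

```text
the job is handed in; nothing more can be done
None
```

The striped block is fully home in the nest's keyed pocket, released and clamped. I handed the job in at about 19 s of the 67 s allowed; sign-off gives no verdict.

- **Seating:** The block went into the pocket on the first approach with no contact force, so it did not need working about. At floor height I measured 3.3 N upward, which puts the nest less than about 1 mm down and well short of its stop. I eased off, let go and rose.
- **Button:** After release I pressed it with closed fingers. First contact was at about 66–67 mm and it stopped hard at 61.0 mm, about 6 mm of travel. The force there was 18 N.
- **Last checks:**
  - **Block:** Its top measured 117.4 mm against 118 mm expected, and its key points at the red mark.
  - **Nest:** It looks fully up.
  - **Plain blocks:** Both are within 0.2 pixel of where they started.
  - **Marker holder and cradle:** I did not re-measure them, but the arm stayed clear of both.
- **Disagreement:** The side camera put the stripe 2–3 mm further in -y than the arm's own reading (-165.6 mm against -162.9 mm), while the top view gave about -162 mm. I put this down to calibration and depth noise.

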